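# Roll the sieve roller into the vee cradle and clamp it

## Robot

A 6-joint arm with a two-finger parallel gripper is mounted at the origin on the work surface. World frame = base frame: x ahead of the robot, y to its left, z up, the work surface at z = 0. Lengths are in m, angles in rad, forces in N, time in s.
With the tool pointing down it reaches from about 0.375 to 0.925 m from the base axis. Payload 5.7 kg.
Tool frame: the origin (TCP) lies midway between the tips of the shut fingers; the grasp point (between the pads) lies 19 mm behind it; z points along the fingers, y is the line along which they close (so a half turn about z gives the same grasp; the last joint's range is limited). The gripper opens to 85 mm and grips with 20 to 120 N. Pads are 22 mm wide; open, the fingers measure 114 mm over their backs; the gripper's body (76 mm by 85 mm) begins 54 mm behind the grasp point. The pads swing forward as they close: fully open they stand 13 mm farther back than shut.
Start: joints at [1.169, 0.359, 1.51, -0, 1.272, -0.115], TCP at [0.17, 0.575, 0.204] pointing down, gripper open.
Joint ranges: [-2.97, 2.97], [-1.01, 2.36], [0.21, 2.38], [-0.96, 4.11], [0.2, 2.71], [-2.98, 2.98]. Speed limits (rad/s): [2.39, 2.39, 3.14, 3.14, 3.14, 3.14].

## Interface

Orientations are given as a unit quaternion [x, y, z, w].
In Python, from rig import * gives the robot as it stands. The module is installed in compiled form; this text tells all that it offers.
- The arm moves only by the tool send_rows, never from a script. Its arguments are lists of equal length, an entry for each row: "gripper": the gripper's target within -1 to 1 (shut at 1, half-way at 0, fully open at -1); "translation": the shift along the tool's x, y, z in m, a list of three; "rotation": the turn, a rotation vector about the tool's x, y, z in degrees, a list of three. In form: {"gripper": [gripper, ...], "translation": [[tx, ty, tz], ...], "rotation": [[wx, wy, wz], ...]}. A call has 1 to 20 rows; each row is the pose to reach, as a shift and turn from the pose commanded when the call began, along the tool's axes at that moment; what a row does not reach only later rows make up. A row lasts 1/8 s, in which the tool goes at most 62.5 mm and 10.7 degrees, less where a joint would pass 70% of its speed; a pose out of reach is approached as far as the arm can. A call with a gripper value outside its range is refused whole. The fingers move at their own pace and stop on an object; the grip force is fixed at half the most. Time passes only in rows, so rows that repeat a pose let the fingers close. It gives the time, the measured TCP pose, the force, the opening and the grip force at its end, in the units of the state.
- get_obs(): the state, without advancing time (a new reading comes with each control period).
- read_camera(name): name is "scene" or "top"; returns (picture, depth): 480x640x3 uint8, red, green, blue; 480x640 float32, m along the optical axis (not along the pixel's ray), 0 where there is no reading.
- camera_params(name): a dict with "fx", "fy", "cx", "cy" (pixels), "pose" (4x4, takes a point from camera to world coordinates). Camera axes: x right, y up, looking along -z (the intrinsics and any distortion apply to the point x, -y, -z); pixel columns grow to the right and rows downward; lengths in m; the calibration is good to about 2 mm. A picture is of the moment at which its call begins. camera_params takes no time and is no camera call.
- finish_job(): hands the job in; it is judged then, once.
The state is a dict: "clock": time; "qpos": joint angles; "qvel": joint speeds; "tau": joint torques, N m; "tcp_pos": TCP position; "ee_rot": TCP orientation; "contact_force": force on the tool from outside, world axes, zero at the start; "torque": the same for the moment, N m; "opening": finger opening in m; "grasp_force": force on a finger pad.
Only numpy, scipy, OpenCV 4.12 (cv2) and the standard library are available. Lean on these libraries where they do the work, as an engineer would, in place of code of your own. Each camera call takes 0.05 s, during which the arm holds its last target. There are 200 camera calls.

## Task

The sieve's roller has to be held for servicing. Without picking it up, roll the thick stepped roller off its deck straight across into the vee of the wooden cradle and let it settle there by itself; only then press the raised steel clamp lever down until it rests on the roller. Leave the plain bar parked on the other deck.

Things in the scene. Friction and masses are not known exactly. Their poses are not given: they have to be found in the camera images.
- cradle: Dark wooden cradle fixed to the table, 110 mm long (x), 164 wide (y). Origin: centre of its underside on the table, z up. A 90-degree vee runs along x at y = 0, 50 mm wide at the top, bottom line 15 mm up. Beside it two flat decks (y = +-25 to +-82 mm), 40 mm up, each with a 12 mm wide parking groove along x at y = +-60. Steel hinge cheeks, 78 mm high, at x = 87 to 103, y = +-16.
- roller: Sieve roller, smooth steel, 0.3 to 0.6 kg: drum 40 mm in diameter, 100 long, with a 16 mm journal 15 mm long at each end. Origin mid-axis, x along its length. Parked in the groove of either deck, axis 59 mm above the table; a 1 to 3 N sideways push rolls it out. Past the deck's edge it drops into the vee and centres itself: axis 43, top 63 mm above the table.
- bar: Plain steel bar, 28 mm in diameter and 120 mm long, without journals, parked in the other deck's groove. Not wanted: it stays there. Origin at its middle, x along its length.
- clamp (a joint): Angle (rad) of the steel clamp lever, hinged about the cradle's y at its x = 95 mm, z = 70 mm, pointing to -x over the vee; 90 mm long, 18 wide (26 near the tip), 10 thick. 0: level, top 73 mm above the table, resting on a seated roller; positive: raised. Starts 0.65 to 0.95 up and stays where it is left; 2 to 5 N downward, 40 mm or more from the hinge, moves it.
Things that resemble listed ones, but are neither listed nor needed, are in the scene too. Leave any purple or red look-alike of the roller alone.

How it is judged:
By the outcome, as a careful person would: the job done as asked, in the order asked, and still so for the second after the job is handed in, with the robot touching nothing.
It also fails if it takes over 40 s, if anything falls off the work surface, if the arm or the gripper's body presses on something with over 40 N, if the wrist force passes 120 N, or if a joint passes its speed limit or range.

## Working session

There is one attempt and no reset: what is moved stays moved. The work goes in short steps, Python scripts to look and compute and a tool call to move; the robot and the scene stay as the last step left them, time stands still between calls to the robot, and variables do not carry over. Pictures are saved under pics/ and viewed, at most 10 in all, crops included, and the job is handed in when it is done.

Besides the shell and the picture viewer there is one more tool, called after ">>>" as name(argument=value, ...), one argument or row to a line, values as JSON. send_rows: Moves the arm, as the interface text tells. Its arguments: {"type":"object","properties":{"gripper":{"type":"array","items":{"type":"number"}},"translation":{"type":"array","items":{"type":"array","items":{"type":"number"}}},"rotation":{"type":"array","items":{"type":"array","items":{"type":"number"}}}},"required":["gripper","translation","rotation"]}

```bash
mkdir -p pics; cat > h.py <<'E'
from rig import *
import numpy as np, cv2
def snap(n):
    im,d=read_camera(n); cv2.imwrite(f'pics/{n}_{get_obs()["clock"]:.2f}.png',im[:,:,::-1]); np.savez(f'{n}.npz',im=im,d=d); return im,d
def pts(n,d):
    p=camera_params(n); v,u=np.mgrid[:480,:640]
    c=np.stack([(u-p['cx'])/p['fx']*d,-(v-p['cy'])/p['fy']*d,-d,np.ones_like(d)],-1)
    return (c@np.array(p['pose']).T)[...,:3]
E
python3 - <<'E'
from h import *
for n in('top','scene'):
    snap(n); p=camera_params(n); print(p)
o=get_obs(); print(o)
E
ls pics
```

```text
{'fx': 609.4102358338745, 'fy': 609.4102358338745, 'cx': 317.29796529000015, 'cy': 231.900116070516, 'pose': array([[ 0.02162762,  0.99402766, -0.10696381,  0.5069595 ],
       [-0.99956103,  0.0236659 ,  0.01782311, -0.05740815],
       [ 0.02024806,  0.10653139,  0.99410315,  1.10503928],
       [ 0.        ,  0.        ,  0.        ,  1.        ]])}
{'fx': 608.8192580820817, 'fy': 608.8192580820817, 'cx': 333.88252691192935, 'cy': 234.97143607972157, 'pose': array([[-0.71737054, -0.53263672,  0.44908533,  1.07318873],
       [ 0.69653155, -0.53449383,  0.47870674,  0.43824708],
       [-0.01494345,  0.65621222,  0.75442841,  0.86772796],
       [ 0.        ,  0.        ,  0.        ,  1.        ]])}
{'clock': 0.1, 'qpos': array([ 1.16892553e+00,  3.59445271e-01,  1.51132013e+00, -1.14389604e-05,
        1.27248931e+00, -1.15109495e-01]), 'qvel': array([ 0.00029848, -0.00065115, -0.00428019,  0.00103393, -0.00044287,
        0.00295959]), 'tau': array([ 9.81777885e-04, -5.28652632e+01, -2.79348278e+01, -1.83541524e-04,
        5.06221113e-03, -3.70179450e-06]), 'tcp_pos': array([0.16946937, 0.57489154, 0.2034319 ]), 'ee_rot': array([ 1.42888166e-01,  9.89738491e-01, -8.04816952e-04, -2.07144714e-04]), 'contact_force': array([0.06329259, 0.27261351, 0.46610713]), 'torque': array([-0.08007737,  0.02168588,  0.00230058]), 'grasp_force': 0.0, 'opening': 0.08544049253317654}
scene_0.10.png
top_0.05.png
```

View pics/top_0.05.png

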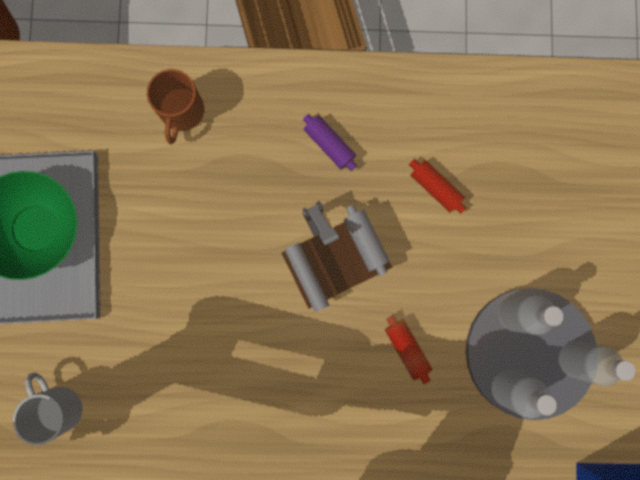

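View pics/scene_0.10.png

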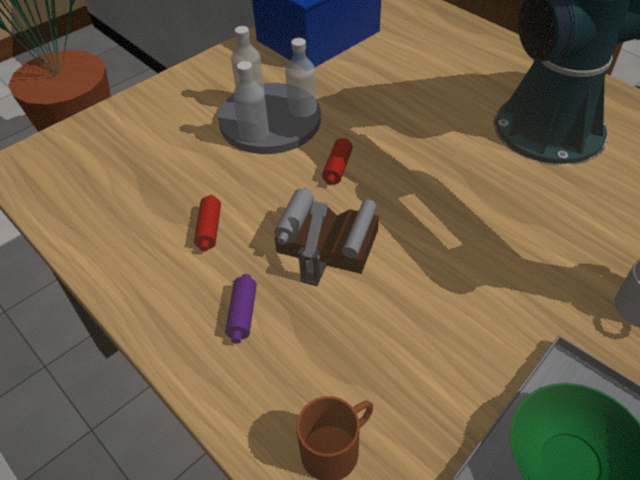

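The top view shows the grey stepped roller at about (367,240) with journals, and the plain bar at (306,277). The hinge and raised lever are near (318,222), so cradle +x points up-left. The scene view agrees: roller at (295,215), bar at (360,228). The red and purple look-alikes are clear of the cradle.

```bash
python3 - <<'E'
from h import *
z=np.load('top.npz');im=z['im'];d=z['d'];P=pts('top',d)
s=np.zeros((480,640),bool); s[195:320,275:400]=1
table=P[330:345,330:380,2]; print('table z',np.median(table))
hsv=cv2.cvtColor(im,cv2.COLOR_RGB2HSV)
grey=s&(hsv[...,1]<45)&(P[...,2]>.03)
n,l,st,c=cv2.connectedComponentsWithStats(grey.astype(np.uint8))
for i in range(1,n):
    if st[i,4]<80: continue
    q=P[l==i]; r=cv2.minAreaRect(q[:,:2].astype(np.float32)*1000)
    m=q[:,:2].mean(0); w,v=np.linalg.eigh(np.cov((q[:,:2]-m).T)); 
    print(st[i],c[i],'mean',q.mean(0).round(4),'zpct',np.percentile(q[:,2],[5,50,98]).round(4),'rect',np.round(r[0],1),np.round(r[1],1),r[2],'yaw',np.degrees(np.arctan(v[1,1]/v[0,1])))
# wood of decks
wood=s&(hsv[...,1]>90)&(P[...,2]>.03)&(P[...,2]<.046)
print(wood.sum(),np.median(P[wood],0))
E
```

```text
table z 0.0004901390599679756
[304 203  35  41 518] [321.54054054 223.99227799] mean [ 0.6275 -0.0816  0.1115] zpct [0.0753 0.1102 0.1381] rect [587.5 -81.8] [159.4  54.3] 1.9768489599227905 yaw 24.84144134867088
[ 346  206   42   69 1392] [365.88649425 240.45905172] mean [ 0.6047 -0.1582  0.0809] zpct [0.0642 0.0761 0.082 ] rect [ 566.4 -141.2] [104.6 176.9] 65.9469985961914 yaw 24.29967254070598
[ 286  244   42   68 1060] [306.26981132 277.23490566] mean [ 0.5407 -0.0589  0.0717] zpct [0.0567 0.0647 0.0702] rect [540.6 -57.5] [118.3  31. ] 27.34191131591797 yaw 27.37794211805795
2252 [ 0.56614424 -0.10217428  0.03960457]
```

```bash
python3 - <<'E'
from h import *
for cam,win in(('top',(195,320,275,400)),('scene',(180,290,265,390))):
    z=np.load(cam+'.npz');im=z['im'];P=pts(cam,z['d']);s=np.zeros((480,640),bool);a,b,c,e=win;s[a:b,c:e]=1
    X=P[...,:2]
    for name,cen,zlo,zhi in(('roller',(.604,-.157),.045,.085),('bar',(.541,-.058),.05,.073)):
        D=X-np.array(cen);t=np.radians(27.5);u=D@[np.cos(t),np.sin(t)];v=D@[-np.sin(t),np.cos(t)]
        m=s&(P[...,2]>zlo)&(P[...,2]<zhi)&(abs(v)<.024)&(abs(u)<.075)
        q=P[m].astype(np.float32); q_top=q[q[:,2]>zhi-.013]
        r=cv2.fitLine(q_top[:,:2],cv2.DIST_HUBER,0,.01,.01).ravel(); yaw=np.degrees(np.arctan(r[1]/r[0]))
        t=np.radians(yaw);uu=(q[:,:2]-r[2:])@[np.cos(t),np.sin(t)]
        lo,hi=np.percentile(uu,[1,99]); print(cam,name,len(q),'yaw',yaw,'len',hi-lo,'mid',r[2:]+(lo+hi)/2*np.array([np.cos(t),np.sin(t)]),'ztop',np.percentile(q[:,2],97), 'v-width',np.ptp(np.percentile((q[:,:2]-r[2:])@[-np.sin(t),np.cos(t)],[1,99])))
    hsv=cv2.cvtColor(im,cv2.COLOR_RGB2HSV)
    w=s&(P[...,2]>.034)&(P[...,2]<.0445)&(hsv[...,2]<110)
    q=P[w][:,:2].astype(np.float32)
    k=cv2.minAreaRect(q*1000);print(cam,'wood rect',k)
E
```

```text
top roller 1495 yaw 27.46201 len 0.12499240271747111 mid [ 0.60768883 -0.16009196] ztop 0.081260964 v-width 0.037754781283438205
top bar 1134 yaw 27.592167 len 0.11740449123084545 mid [ 0.54232228 -0.05975597] ztop 0.06935499 v-width 0.027263650428503754
top wood rect ((591.1695556640625, -102.09141540527344), (147.5662841796875, 162.924072265625), 27.61741065979004)
scene roller 1212 yaw 27.237808 len 0.11720947690308095 mid [ 0.61518184 -0.15472165] ztop 0.082076736 v-width 0.03657422875985504
scene bar 889 yaw 27.445082 len 0.12044780224561691 mid [ 0.54445064 -0.0568912 ] ztop 0.06988016 v-width 0.02664464581757784
scene wood rect ((597.516845703125, -98.87196350097656), (159.98446655273438, 165.53173828125), 28.115524291992188)
```

```bash
cat >> h.py <<'E'
from scipy.spatial.transform import Rotation as R
YAW=np.radians(27.5);U=np.array([np.cos(YAW),np.sin(YAW),0]);N=np.array([-np.sin(YAW),np.cos(YAW),0])
def rel(target,tilt=0):   # tool x = N, y = U, tilt leans body back to -N
    R0=R.from_quat(get_obs()['ee_rot']);p=get_obs()['tcp_pos']
    Rt=R.from_matrix(np.stack([N,U,[0,0,-1]],1))*R.from_euler('y',tilt,degrees=True)
    print('t',R0.inv().apply(target-p).round(4),'w',(R0.inv()*Rt).as_rotvec(degrees=True).round(2),'zaxis',(Rt.as_matrix()[:,2]).round(3))
E
python3 - <<'E'
from h import *
for cam,win in(('top',(195,320,275,400)),('scene',(180,290,265,390))):
    z=np.load(cam+'.npz');im=z['im'];P=pts(cam,z['d']);s=np.zeros((480,640),bool);a,b,c,e=win;s[a:b,c:e]=1
    u=P@U;v=P@N+.362
    for lo,hi in((.028,.044),(-.04,-.028),(.074,.081)):
        m=s&(v>lo)&(v<hi)&(abs(P[...,2]-.04)<.004); print(cam,lo,m.sum(),np.percentile(u[m],[1,3,50,97,99]).round(4) if m.sum()>5 else '')
    m=s&(abs(v)<.012)&(P[...,2]>.083)&(P[...,2]<.16); q=np.stack([u[m],P[...,2][m]],1).astype(np.float32)
    if m.sum()>20:
        f=cv2.fitLine(q,cv2.DIST_HUBER,0,.01,.01).ravel();print('lever',m.sum(),f,np.degrees(np.arctan(f[1]/f[0])),'u',np.percentile(q[:,0],[1,99]),'z',np.percentile(q[:,1],[1,99]))
        print('v',np.percentile(v[m],[1,50,99]))
E
```

```text
top 0.028 548 [0.4042 0.4065 0.4577 0.5096 0.5117]
top -0.04 402 [0.4044 0.4066 0.4574 0.5095 0.5115]
top 0.074 227 [0.4041 0.4057 0.4567 0.51   0.5122]
lever 417 [ 0.7230484  -0.6907974   0.5154771   0.11199216] -43.69326 u [0.48527852 0.54489649] z [0.08459962 0.13870886]
v [-0.01138864 -0.00062019  0.01108228]
scene 0.028 316 [0.4066 0.4079 0.4672 0.515  0.5157]
scene -0.04 137 [0.4433 0.4498 0.4919 0.5152 0.5164]
scene 0.074 189 [0.4052 0.4074 0.4633 0.5143 0.5161]
lever 573 [ 0.722614   -0.69125175  0.5154539   0.11484724] -43.72928 u [0.49061927 0.54880065] z [0.08349396 0.13828313]
v [-0.01160678 -0.00025299  0.01086082]
```

```bash
python3 - <<'E'
from h import *
t=U*.462+N*(-.362-.110)
print(t,N)
rel(t+[0,0,.20],15)
E
```

```text
[ 0.62774435 -0.20534125  0.        ] [-0.46174861  0.88701083  0.        ]
t [-0.6602 -0.6187  0.0043] w [-6.12 14.21 45.79] zaxis [-0.12   0.23  -0.966]
```

>>> send_rows(
  gripper=[0,0,0,0,0,0,0,0,0,0,0,0,0,0,0,0,0,0,0,0],
  translation=[
    [-0.044,-0.041,0],
    [-0.088,-0.082,0],
    [-0.132,-0.124,0],
    [-0.176,-0.165,0],
    [-0.22,-0.206,0],
    [-0.264,-0.247,0],
    [-0.308,-0.289,0],
    [-0.352,-0.33,0],
    [-0.396,-0.371,0],
    [-0.44,-0.412,0],
    [-0.484,-0.454,0],
    [-0.528,-0.495,0],
    [-0.572,-0.536,0],
    [-0.616,-0.577,0],
    [-0.66,-0.619,0],
    [-0.66,-0.619,0.004],
    [-0.66,-0.619,0.004],
    [-0.66,-0.619,0.004],
    [-0.66,-0.619,0.004],
    [-0.66,-0.619,0.004],
  ],
  rotation=[
    [-0.4,0.9,3],
    [-0.8,1.9,6.1],
    [-1.2,2.8,9.2],
    [-1.6,3.8,12.2],
    [-2,4.7,15.3],
    [-2.4,5.7,18.3],
    [-2.9,6.6,21.4],
    [-3.3,7.6,24.4],
    [-3.7,8.5,27.5],
    [-4.1,9.5,30.5],
    [-4.5,10.4,33.6],
    [-4.9,11.4,36.6],
    [-5.3,12.3,39.7],
    [-5.7,13.3,42.7],
    [-6.1,14.2,45.8],
    [-6.1,14.2,45.8],
    [-6.1,14.2,45.8],
    [-6.1,14.2,45.8],
    [-6.1,14.2,45.8],
    [-6.1,14.2,45.8],
  ],
)

```text
clock: 2.6
tcp_pos: [0.6276, -0.2041, 0.2008]
ee_rot: [0.514, 0.848, 0.068, -0.111]
contact_force: [0.5, -0.9, 1.1]
opening: 0.0426
grasp_force: 0.0
```

```bash
python3 - <<'E'
from h import *
t=U*.462+N*(-.362-.110)
rel(t+[0,0,.047],15)
t=U*.462+N*(-.362-.094)
rel(t+[0,0,.047],15)
print(get_obs()['qpos'])
E
```

```text
t [-0.041  -0.0006  0.1483] w [ 0.05 -0.01  0.06] zaxis [-0.12   0.23  -0.966]
t [-0.0255 -0.0006  0.1524] w [ 0.05 -0.01  0.06] zaxis [-0.12   0.23  -0.966]
[-0.50705359  0.57072733  1.19425177  0.14410221  1.5959962  -1.00026116]
```

>>> send_rows(
  gripper=[0,0,0,0,0,0,0],
  translation=[
    [-0.01,0,0.035],
    [-0.02,0,0.07],
    [-0.03,0,0.105],
    [-0.036,0,0.13],
    [-0.041,0,0.142],
    [-0.041,0,0.148],
    [-0.041,0,0.148],
  ],
  rotation=[
    [0,0,0],
    [0,0,0],
    [0,0,0],
    [0,0,0],
    [0,0,0],
    [0,0,0],
    [0,0,0],
  ],
)

```text
clock: 3.48
tcp_pos: [0.6286, -0.206, 0.0472]
ee_rot: [0.514, 0.848, 0.068, -0.111]
contact_force: [-1.0, -0.1, 0.7]
opening: 0.0431
grasp_force: 0.0
```

```bash
python3 - <<'E'
from h import *
im,_=snap('scene'); im2,_=snap('top')
cv2.imwrite('pics/a.png',np.hstack([cv2.resize(im[130:310,230:410],(400,400)),cv2.resize(im2[170:330,260:420],(400,400))])[:,:,::-1])
o=get_obs()['tcp_pos'];print(o,o@U,o@N+.362)
for v in(-.088,-.05):rel(U*.462+N*(-.362+v)+[0,0,.047],15)
E
```

```text
[ 0.62907975 -0.20626126  0.04777693] 0.46275969871331485 -0.11143267717870253
t [ 0.0224 -0.0008  0.0068] w [0.11 0.05 0.02] zaxis [-0.12   0.23  -0.966]
t [ 0.0592 -0.0008  0.0166] w [0.11 0.05 0.02] zaxis [-0.12   0.23  -0.966]
```

View pics/a.png

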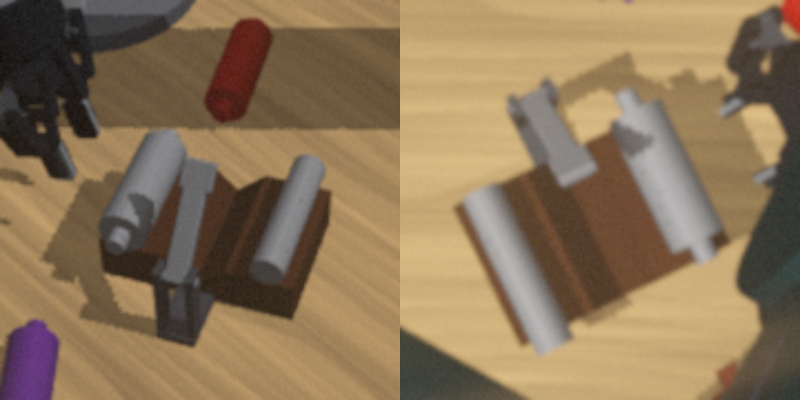

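The fingers stand outboard of the roller, opposite its mid-length, with the lever and bar untouched. Next is a slow push straight across.

>>> send_rows(
  gripper=[0,0,0,0,0,0,0,0,0,0,0,0],
  translation=[
    [0.006,0,0.0016],
    [0.012,0,0.0032],
    [0.016,0,0.0043],
    [0.019,0,0.0051],
    [0.022,0,0.0059],
    [0.025,0,0.0067],
    [0.028,0,0.0075],
    [0.031,0,0.0083],
    [0.034,0,0.0091],
    [0.037,0,0.0099],
    [0.04,0,0.0107],
    [0.04,0,0.0107],
  ],
  rotation=[
    [0,0,0],
    [0,0,0],
    [0,0,0],
    [0,0,0],
    [0,0,0],
    [0,0,0],
    [0,0,0],
    [0,0,0],
    [0,0,0],
    [0,0,0],
    [0,0,0],
    [0,0,0],
  ],
)

```text
clock: 5.08
tcp_pos: [0.6092, -0.1691, 0.0468]
ee_rot: [0.514, 0.848, 0.068, -0.112]
contact_force: [-0.7, -0.0, -0.4]
opening: 0.0425
grasp_force: 0.0
```

```bash
python3 - <<'E'
from h import *
im,_=snap('scene'); im2,_=snap('top')
cv2.imwrite('pics/b.png',np.hstack([cv2.resize(im[130:310,230:410],(400,400)),cv2.resize(im2[170:330,260:420],(400,400))])[:,:,::-1])
o=get_obs();o=o['tcp_pos'];print(o,o@U,o@N+.362)
E
```

```text
[ 0.60928061 -0.16926523  0.04676847] 0.4622805207515625 -0.06947456624944526
```

View pics/b.png

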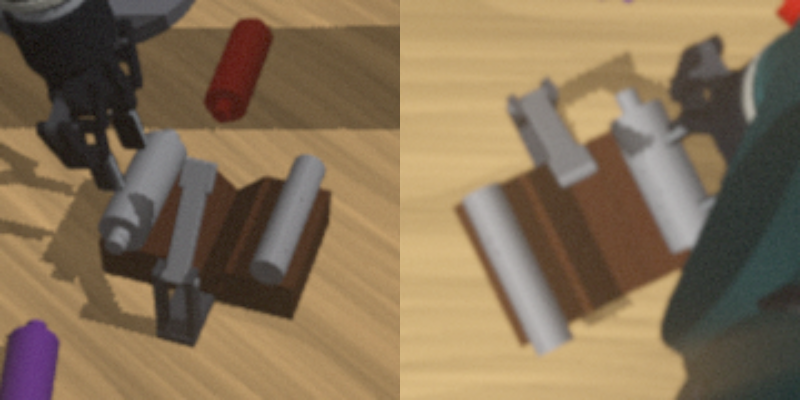

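```bash
cat >> h.py <<'E'
def fit(cam,vlo,vhi,zlo,zhi,ulo=.40,uhi=.535):
    z=np.load(cam+'.npz');P=pts(cam,z['d']);hsv=cv2.cvtColor(z['im'],cv2.COLOR_RGB2HSV)
    u=P@U;v=P@N+.362
    m=(hsv[...,1]<45)&(hsv[...,2]>70)&(v>vlo)&(v<vhi)&(P[...,2]>zlo)&(P[...,2]<zhi)&(u>ulo)&(u<uhi)
    q=np.stack([u[m],v[m]],1).astype(np.float32)
    if len(q)<20: print(cam,'few',len(q));return
    f=cv2.fitLine(q,cv2.DIST_HUBER,0,.01,.01).ravel()
    print(cam,len(q),'skew deg',np.degrees(np.arctan(f[1]/f[0])).round(2),'u',np.percentile(q[:,0],[1,99]).round(4),'v med',np.median(q[:,1]).round(4),'z',np.percentile(P[...,2][m],[50,95]).round(4))
E
python3 - <<'E'
from h import *
for c in('top','scene'): fit(c,-.095,-.02,.066,.086)
for h in(.05,.06,.08):
  z=np.load('top.npz');P=pts('top',z['d']);v=P@N+.362;u=P@U
  hsv=cv2.cvtColor(z['im'],cv2.COLOR_RGB2HSV)
  m=(u>.40)&(u<.54)&(v>-.13)&(v<-.05)&(hsv[...,2]<70)&(abs(P[...,2]-h)<.008)
  print(h,m.sum(),np.percentile(v[m],[50,95,99]) if m.sum()>5 else '',np.percentile(u[m],[2,98]) if m.sum()>5 else '')
E
```

```text
top 1145 skew deg -4.52 u [0.4174 0.5241] v med -0.058 z [0.0769 0.0817]
scene 862 skew deg -2.21 u [0.4163 0.5303] v med -0.0564 z [0.0781 0.0822]
0.05 0  
0.06 0  
0.08 0
```

>>> send_rows(
  gripper=[0,0,0,0],
  translation=[
    [0.0025,0,0.0007],
    [0.005,0,0.0013],
    [0.0075,0,0.002],
    [0.0075,0,0.002],
  ],
  rotation=[
    [0,0,0],
    [0,0,0],
    [0,0,0],
    [0,0,0],
  ],
)

```text
clock: 5.68
tcp_pos: [0.6064, -0.1635, 0.0483]
ee_rot: [0.514, 0.848, 0.068, -0.11]
contact_force: [-0.7, -4.2, 9.5]
opening: 0.0424
grasp_force: 5.1
```

```bash
python3 - <<'E'
from h import *
im,_=snap('scene'); im2,_=snap('top')
cv2.imwrite('pics/c.png',np.hstack([cv2.resize(im[130:310,230:410],(400,400)),cv2.resize(im2[170:330,260:420],(400,400))])[:,:,::-1])
for c in('top','scene'): fit(c,-.095,-.02,.072,.086)
o=get_obs();print(o['contact_force']);o=o['tcp_pos'];print(o,o@U,o@N+.362)
E
```

```text
top 915 skew deg -2.98 u [0.4187 0.514 ] v med -0.0555 z [0.078  0.0821]
scene 694 skew deg -1.52 u [0.4176 0.5174] v med -0.0537 z [0.0792 0.0828]
[-1.8151167  -4.41591445  9.86644868]
[ 0.60646933 -0.16354893  0.04834183] 0.46242638042387685 -0.06310604330769831
```

View pics/c.png

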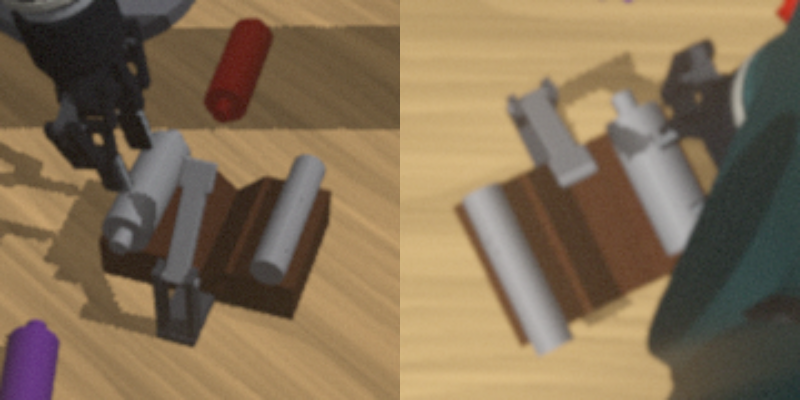

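```bash
python3 - <<'E'
from h import *
def ray(cam,u,v):
    p=camera_params(cam);M=np.array(p['pose']);d=M[:3,:3]@[(u-p['cx'])/p['fx'],-(v-p['cy'])/p['fy'],-1];return M[:3,3],d
def tri(a,b):
    (o1,d1),(o2,d2)=ray('top',*a),ray('scene',*b)
    s=np.linalg.lstsq(np.stack([d1,-d2],1),o2-o1,rcond=None)[0];A=o1+s[0]*d1;B=o2+s[1]*d2;m=(A+B)/2
    print('u v z',m@U,m@N+.362,m[2],'gap',np.linalg.norm(A-B))
tri((367,222),(297.5,197.5));tri((367,222),(286,214));tri((381,250),(297.5,197.5));tri((381,250),(286,214))
z=np.load('scene.npz');im=z['im'];P=pts('scene',z['d'])
for r in range(205,220,2):print([(round(float(P[r,c]@N+.362),3),round(float(P[r,c,2]),3)) for c in range(280,292,2)])
E
```

```text
u v z 0.4845550405945579 -0.055863464859647494 0.12568456288302537 gap 0.022333818123882215
u v z 0.48940741028425916 -0.06998963370707612 0.08291851880513651 gap 0.006316610165364913
u v z 0.43641366770005185 -0.07008822771446827 0.07316071102592342 gap 0.0086659514494274
u v z 0.43957830153604405 -0.08571451846075184 0.025573440519789437 gap 0.009155586785408322
[(-0.074, 0.109), (-0.072, 0.106), (-0.069, 0.105), (-0.068, 0.1), (-0.077, 0.069), (-0.07, 0.078)]
[(-0.072, 0.108), (-0.072, 0.101), (-0.068, 0.103), (-0.066, 0.101), (-0.072, 0.077), (-0.069, 0.077)]
[(-0.074, 0.1), (-0.071, 0.099), (-0.07, 0.095), (-0.066, 0.096), (-0.069, 0.08), (-0.065, 0.081)]
[(-0.074, 0.097), (-0.07, 0.098), (-0.069, 0.093), (-0.066, 0.092), (-0.063, 0.09), (-0.065, 0.078)]
[(-0.075, 0.09), (-0.07, 0.092), (-0.068, 0.091), (-0.066, 0.088), (-0.064, 0.085), (-0.062, 0.081)]
[(-0.079, 0.076), (-0.075, 0.078), (-0.068, 0.086), (-0.065, 0.084), (-0.063, 0.081), (-0.06, 0.082)]
[(-0.109, 0.001), (-0.075, 0.074), (-0.069, 0.079), (-0.066, 0.08), (-0.061, 0.082), (-0.057, 0.083)]
[(-0.107, 0.001), (-0.072, 0.075), (-0.067, 0.081), (-0.063, 0.082), (-0.06, 0.08), (-0.056, 0.081)]
```

```bash
python3 - <<'E'
from h import *
def ray(cam,u,v):
    p=camera_params(cam);M=np.array(p['pose']);d=M[:3,:3]@[(u-p['cx'])/p['fx'],-(v-p['cy'])/p['fy'],-1];return M[:3,3],d
def tri(a,b):
    (o1,d1),(o2,d2)=ray('top',*a),ray('scene',*b)
    s=np.linalg.lstsq(np.stack([d1,-d2],1),o2-o1,rcond=None)[0];A=o1+s[0]*d1;B=o2+s[1]*d2;m=(A+B)/2
    print('u v z',m@U,m@N+.362,m[2],'gap',np.linalg.norm(A-B))
tri((391,213),(260.6,208.8));tri((406,241),(272.8,190.8))
# project expected tip positions at snapshot a
p=camera_params('scene');Mi=np.linalg.inv(np.array(p['pose']))
for z in(.045,.055,.07):
  for du in(-.025,.025):
    w=U*(.462+du)+N*(-.362-.111-(z-.0478)*.268)+[0,0,z];c=Mi@np.append(w,1);x=p['cx']+p['fx']*c[0]/-c[2];y=p['cy']-p['fy']*c[1]/-c[2]
    print(z,du,x,y,'crop',(x-230)*2.222,(y-130)*2.222)
E
```

```text
u v z 0.486327279812041 -0.11736864216090415 0.07757230637967433 gap 0.0005545549216995635
u v z 0.4319465322867592 -0.11817097171848567 0.07141759823961169 gap 0.00366977046166579
0.045 -0.025 275.9958552268106 203.36525075054897 crop 102.20279031397313 163.0175871677198
0.045 0.025 265.7817794117144 222.15112557083995 crop 79.50711385282942 204.75980101840636
0.055 -0.025 274.2000609661817 199.33195998456128 crop 98.21253546685573 154.05561508569517
0.055 0.025 263.8714497751191 218.12314916150436 crop 75.26236140031467 195.8096374368627
0.07 -0.025 271.4647672315717 193.18858643451884 crop 92.13471278855238 140.40503905750086
0.07 0.025 260.9604490537836 211.98523348010593 crop 68.79411779750711 182.1711887927954
```

The tips are resting on the roller's upper rear flank (9.5 N upward). Triangulation puts them near z = 75 mm, well above the TCP. I'll lift, back off, go lower and recheck.

>>> send_rows(
  gripper=[0,0,0,0,0,0,0,0,0],
  translation=[
    [0.0025,0,-0.01],
    [-0.01,0,-0.014],
    [-0.025,0,-0.018],
    [-0.042,0,-0.022],
    [-0.049,0,-0.008],
    [-0.052,0,0.004],
    [-0.053,0,0.011],
    [-0.053,0,0.011],
    [-0.053,0,0.011],
  ],
  rotation=[
    [0,0,0],
    [0,0,0],
    [0,0,0],
    [0,0,0],
    [0,0,0],
    [0,0,0],
    [0,0,0],
    [0,0,0],
    [0,0,0],
  ],
)

```text
clock: 6.9
tcp_pos: [0.6281, -0.2049, 0.0226]
ee_rot: [0.514, 0.848, 0.068, -0.112]
contact_force: [-1.1, 0.3, -0.0]
opening: 0.0426
grasp_force: 0.0
```

```bash
python3 - <<'E'
from h import *
im,_=snap('scene'); im2,_=snap('top')
cv2.imwrite('pics/d.png',np.hstack([cv2.resize(im[160:260,240:340],(400,400)),cv2.resize(im2[190:290,330:430],(400,400))])[:,:,::-1])
for c in('top','scene'): fit(c,-.095,-.02,.066,.086)
o=get_obs();print(o['contact_force']);o=o['tcp_pos'];print(o,o@U,o@N+.362)
p=camera_params('scene');Mi=np.linalg.inv(np.array(p['pose']))
for z in(.025,.035,.05):
  for du in(-.025,.025):
    w=U*((o@U)+du)+N*((o@N)-(z-o[2])*.268)+[0,0,z];c=Mi@np.append(w,1);x=p['cx']+p['fx']*c[0]/-c[2];y=p['cy']-p['fy']*c[1]/-c[2]
    print(z,du,'crop',(x-240)*4,(y-160)*4)
E
```

```text
top 1278 skew deg 0.13 u [0.4063 0.5223] v med -0.0592 z [0.0766 0.0812]
scene 868 skew deg -2.61 u [0.4172 0.5311] v med -0.0566 z [0.0781 0.0819]
[ 0.25651971 -0.59740371 -0.48414271]
[ 0.62834201 -0.20521038  0.0229375 ] 0.4625905615855893 -0.11015988733437765
0.025 -0.025 crop 146.25859400110517 203.32024099697765
0.025 0.025 crop 106.00154621964748 278.29607603196325
0.035 -0.025 crop 139.18157601307303 187.57504941854995
0.035 0.025 crop 98.47909654477189 262.58153566406656
0.05 -0.025 crop 128.4042275092902 163.5972359967791
0.05 0.025 crop 87.01861983698541 238.64038196497938
```

View pics/d.png

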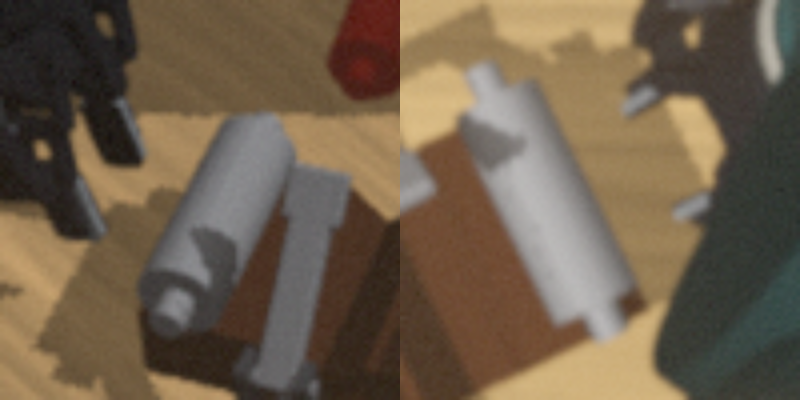

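Tips are now at about z = 50 mm, outboard of the roller, and the roller has settled back in its groove. Pushing at this height.

>>> send_rows(
  gripper=[0,0,0,0,0,0,0,0,0,0],
  translation=[
    [0.008,0,0.0035],
    [0.016,0,0.0055],
    [0.022,0,0.0075],
    [0.025,0,0.008],
    [0.028,0,0.009],
    [0.031,0,0.01],
    [0.034,0,0.0105],
    [0.037,0,0.0115],
    [0.04,0,0.012],
    [0.043,0,0.013],
  ],
  rotation=[
    [0,0,0],
    [0,0,0],
    [0,0,0],
    [0,0,0],
    [0,0,0],
    [0,0,0],
    [0,0,0],
    [0,0,0],
    [0,0,0],
    [0,0,0],
  ],
)

```text
clock: 8.25
tcp_pos: [0.607, -0.165, 0.0209]
ee_rot: [0.514, 0.848, 0.068, -0.112]
contact_force: [0.6, -0.1, 0.4]
opening: 0.0424
grasp_force: 0.1
```

```bash
python3 - <<'E'
from h import *
snap('scene');snap('top')
for c in('top','scene'): fit(c,-.085,.03,.055,.086,.40,.48)
o=get_obs();print(o['contact_force']);o=o['tcp_pos'];print(o,o@U,o@N+.362)
E
```

```text
top 886 skew deg -3.85 u [0.4124 0.4792] v med -0.0406 z [0.0771 0.0822]
scene 426 skew deg -4.35 u [0.4067 0.4795] v med -0.0426 z [0.0796 0.0831]
[-0.05415882 -0.4580165  -0.92814062]
[ 0.60684819 -0.16483924  0.02089658] 0.46216662599368996 -0.06442549982904255
```

>>> send_rows(
  gripper=[0,0,0,0,0,0,0],
  translation=[
    [0.003,0,0.0008],
    [0.006,0,0.0016],
    [0.009,0,0.0024],
    [0.012,0,0.0032],
    [0.015,0,0.004],
    [0.0175,0,0.0047],
    [0.0175,0,0.0047],
  ],
  rotation=[
    [0,0,0],
    [0,0,0],
    [0,0,0],
    [0,0,0],
    [0,0,0],
    [0,0,0],
    [0,0,0],
  ],
)

```text
clock: 9.22
tcp_pos: [0.5987, -0.149, 0.021]
ee_rot: [0.514, 0.848, 0.068, -0.112]
contact_force: [0.3, -0.2, -0.7]
opening: 0.0427
grasp_force: 0.0
```

```bash
python3 - <<'E'
from h import *
im,_=snap('scene'); im2,_=snap('top')
cv2.imwrite('pics/e.png',np.hstack([cv2.resize(im[130:310,230:410],(400,400)),cv2.resize(im2[170:330,260:420],(400,400))])[:,:,::-1])
for c in('top','scene'): fit(c,-.06,.03,.05,.086,.40,.48)
o=get_obs();print(o['contact_force']);o=o['tcp_pos'];print(o,o@U,o@N+.362)
E
```

```text
top 904 skew deg -1.99 u [0.4086 0.4793] v med -0.0141 z [0.0745 0.0792]
scene 307 skew deg 13.43 u [0.4053 0.4796] v med -0.0146 z [0.076  0.0817]
[-0.32110574  0.29961914 -0.36708829]
[ 0.5989033  -0.14928073  0.02094051] 0.46230355034859205 -0.04695639162849341
```

View pics/e.png

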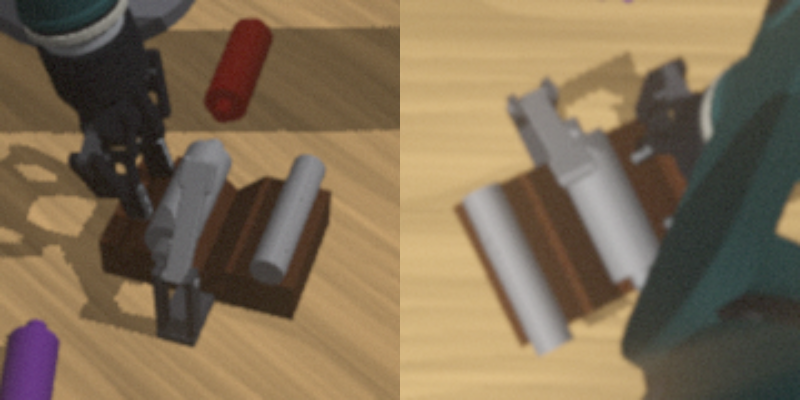

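The roller has left the fingers and is rolling over the edge towards the vee, in motion at this frame. Backing away to let it settle.

>>> send_rows(
  gripper=[0,0,0,0,0,0],
  translation=[
    [-0.01,0,-0.003],
    [-0.025,0,-0.007],
    [-0.045,0,-0.012],
    [-0.06,0,-0.016],
    [-0.06,0,-0.016],
    [-0.06,0,-0.016],
  ],
  rotation=[
    [0,0,0],
    [0,0,0],
    [0,0,0],
    [0,0,0],
    [0,0,0],
    [0,0,0],
  ],
)

```text
clock: 10.07
tcp_pos: [0.6271, -0.204, 0.0206]
ee_rot: [0.514, 0.847, 0.068, -0.112]
contact_force: [-0.3, 0.7, 0.3]
opening: 0.0428
grasp_force: 0.0
```

```bash
python3 - <<'E'
from h import *
im,_=snap('scene'); im2,_=snap('top')
for c in('top','scene'): fit(c,-.05,.03,.05,.086,.40,.48)
cv2.imwrite('pics/f.png',np.hstack([cv2.resize(im[130:310,230:410],(400,400)),cv2.resize(im2[170:330,260:420],(400,400))])[:,:,::-1])
rel(U*.494+N*(-.362-.11)+[0,0,.20],0)
E
```

```text
top 837 skew deg 0.99 u [0.4056 0.4792] v med -0.0003 z [0.0609 0.0654]
scene 432 skew deg 2.62 u [0.4052 0.4788] v med 0.0062 z [0.0624 0.0661]
t [ 0.0449  0.032  -0.1735] w [ 2.000e-02 -1.509e+01  1.000e-02] zaxis [ 0.  0. -1.]
```

View pics/f.png

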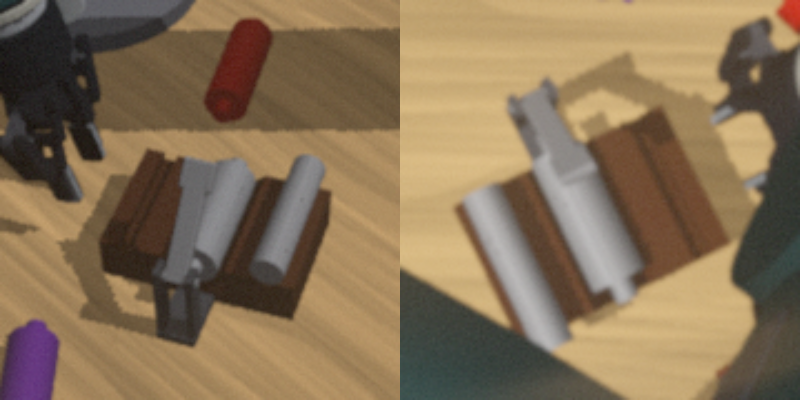

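The roller is seated in the vee: v ≈ 0, top ≈ 63 mm, parallel to it. The bar hasn't moved. Next I raise, shut the gripper and go over the lever.

>>> send_rows(
  gripper=[0,0,1,1,1,1,1,1],
  translation=[
    [0.01,0,-0.04],
    [0.022,0.01,-0.085],
    [0.034,0.02,-0.13],
    [0.045,0.032,-0.173],
    [0.045,0.032,-0.173],
    [0.045,0.032,-0.173],
    [0.045,0.032,-0.173],
    [0.045,0.032,-0.173],
  ],
  rotation=[
    [0,0,0],
    [0,-4,0],
    [0,-10,0],
    [0,-15,0],
    [0,-15,0],
    [0,-15,0],
    [0,-15,0],
    [0,-15,0],
  ],
)

```text
clock: 11.18
tcp_pos: [0.6556, -0.1913, 0.1979]
ee_rot: [0.519, 0.855, 0.0, -0.002]
contact_force: [-0.0, 0.2, -0.0]
opening: 0.0004
grasp_force: 0.0
```

```bash
python3 - <<'E'
from h import *
rel(U*.494+N*(-.362)+[0,0,.20],0)
E
```

```text
t [ 0.1104  0.0007 -0.0018] w [-0.06 -0.17 -0.06] zaxis [ 0.  0. -1.]
```

>>> send_rows(
  gripper=[1,1,1,1,1,1],
  translation=[
    [0.04,0,0],
    [0.08,0,0],
    [0.11,0,0],
    [0.11,0,0.02],
    [0.11,0,0.035],
    [0.11,0,0.035],
  ],
  rotation=[
    [0,0,0],
    [0,0,0],
    [0,0,0],
    [0,0,0],
    [0,0,0],
    [0,0,0],
  ],
)

```text
clock: 11.92
tcp_pos: [0.6045, -0.0935, 0.1627]
ee_rot: [0.519, 0.855, 0.0, -0.002]
contact_force: [0.0, -0.6, -0.0]
opening: 0.0003
grasp_force: 0.0
```

```bash
python3 - <<'E'
from h import *
im,_=snap('scene'); im2,_=snap('top')
cv2.imwrite('pics/g.png',np.hstack([cv2.resize(im[130:310,230:410],(400,400)),cv2.resize(im2[170:330,260:420],(400,400))])[:,:,::-1])
o=get_obs();print(o['contact_force']);o=o['tcp_pos'];print(o,o@U,o@N+.362)
p=camera_params('scene');Mi=np.linalg.inv(np.array(p['pose']))
for z in(o[2],o[2]+.02):
    w=o*[1,1,0]+[0,0,z];c=Mi@np.append(w,1);x=p['cx']+p['fx']*c[0]/-c[2];y=p['cy']-p['fy']*c[1]/-c[2]
    print(z,'crop',(x-230)*2.222,(y-130)*2.222)
E
```

```text
[-0.82929165 -0.11350615  0.08243419]
[ 0.60586682 -0.09388489  0.16439691] 0.4940592163581897 -0.001035080467297833
0.16439691155107522 crop 196.98916948623815 135.6492932226848
0.1843969115510752 crop 196.05574657122366 116.03241265303943
```

View pics/g.png

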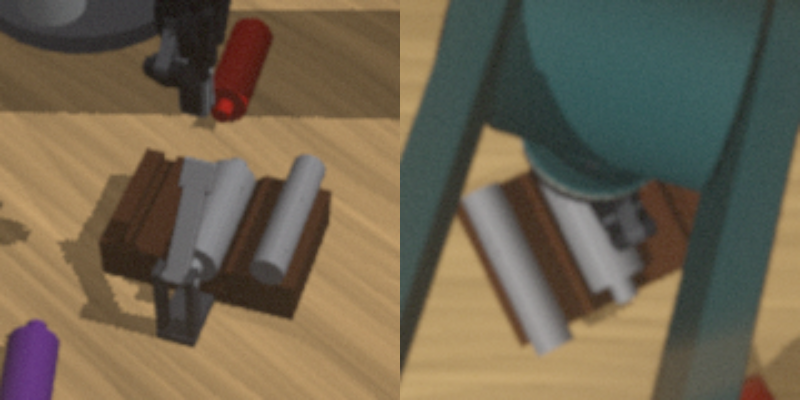

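The shut tip stands over the lever, about 18 mm above the reported TCP. Pressing down in steps, watching the force.

>>> send_rows(
  gripper=[1,1,1,1,1,1,1,1,1,1,1,1],
  translation=[
    [0,0,0.01],
    [0,0,0.02],
    [0,0,0.03],
    [0,0,0.036],
    [0,0,0.042],
    [0,0,0.048],
    [0,0,0.054],
    [0,0,0.06],
    [0,0,0.066],
    [0,0,0.072],
    [0,0,0.078],
    [0,0,0.084],
  ],
  rotation=[
    [0,0,0],
    [0,0,0],
    [0,0,0],
    [0,0,0],
    [0,0,0],
    [0,0,0],
    [0,0,0],
    [0,0,0],
    [0,0,0],
    [0,0,0],
    [0,0,0],
    [0,0,0],
  ],
)

```text
clock: 13.52
tcp_pos: [0.6058, -0.0933, 0.0803]
ee_rot: [0.519, 0.855, 0.001, 0.0]
contact_force: [-0.4, 0.4, 2.5]
opening: 0.0003
grasp_force: 0.8
```

```bash
python3 - <<'E'
from h import *
snap('scene'); z=np.load('scene.npz');P=pts('scene',z['d']);u=P@U;v=P@N+.362
def lev():
    for a in np.arange(.47,.55,.01):
        m=(abs(u-a)<.004)&(abs(v)<.009)&(P[...,2]>.05)&(P[...,2]<.15); print(round(a,3),m.sum(),np.median(P[...,2][m]).round(4) if m.any() else '')
lev();print(get_obs()['contact_force'])
E
```

```text
0.47 23 0.0639
0.48 32 0.0647
0.49 51 0.1068
0.5 119 0.1043
0.51 122 0.0998
0.52 73 0.0912
0.53 47 0.0881
0.54 50 0.0827
0.55 47 0.0784
[ 1.53580554 -0.58440838  0.13094355]
```

>>> send_rows(
  gripper=[1,1,1,1,1,1,1],
  translation=[
    [0,0,0.004],
    [0,0,0.008],
    [0,0,0.012],
    [0,0,0.016],
    [0,0,0.019],
    [0,0,0.022],
    [0,0,0.022],
  ],
  rotation=[
    [0,0,0],
    [0,0,0],
    [0,0,0],
    [0,0,0],
    [0,0,0],
    [0,0,0],
    [0,0,0],
  ],
)

```text
clock: 14.45
tcp_pos: [0.6056, -0.0931, 0.0583]
ee_rot: [0.519, 0.855, 0.001, -0.0]
contact_force: [-0.6, -0.3, 0.9]
opening: -0.0003
grasp_force: 0.0
```

>>> send_rows(
  gripper=[1,1,1],
  translation=[
    [0,0,0.0015],
    [0,0,0.003],
    [0,0,0.003],
  ],
  rotation=[
    [0,0,0],
    [0,0,0],
    [0,0,0],
  ],
)

```text
clock: 14.82
tcp_pos: [0.6057, -0.0932, 0.0556]
ee_rot: [0.519, 0.855, 0.001, -0.0]
contact_force: [0.1, -0.4, -0.2]
opening: 0.0001
grasp_force: 0.1
```

>>> send_rows(
  gripper=[1,1,1],
  translation=[
    [0,0,0.0015],
    [0,0,0.003],
    [0,0,0.003],
  ],
  rotation=[
    [0,0,0],
    [0,0,0],
    [0,0,0],
  ],
)

```text
clock: 15.2
tcp_pos: [0.6058, -0.0932, 0.0525]
ee_rot: [0.519, 0.855, 0.001, -0.0]
contact_force: [-0.6, -0.5, -0.4]
opening: -0.0002
grasp_force: 0.1
```

```bash
python3 - <<'E'
from h import *
snap('scene'); z=np.load('scene.npz');P=pts('scene',z['d']);u=P@U;v=P@N+.362
for a in np.arange(.45,.56,.01):
        m=(abs(u-a)<.004)&(abs(v)<.009)&(P[...,2]>.05)&(P[...,2]<.15); print(round(a,3),m.sum(),np.median(P[...,2][m]).round(4) if m.any() else '')
print(get_obs()['contact_force'],get_obs()['tcp_pos'])
E
```

```text
0.45 13 0.0635
0.46 6 0.0637
0.47 20 0.0821
0.48 18 0.0649
0.49 31 0.0783
0.5 88 0.0898
0.51 145 0.1005
0.52 62 0.0771
0.53 46 0.0779
0.54 41 0.0767
0.55 39 0.0761
0.56 46 0.0725
[ 0.10153838  0.45523277 -0.36341646] [ 0.60584766 -0.09314073  0.05254813]
```

>>> send_rows(
  gripper=[1,1,1,1],
  translation=[
    [0,0,0.001],
    [0,0,0.002],
    [0,0,0.003],
    [0,0,0.003],
  ],
  rotation=[
    [0,0,0],
    [0,0,0],
    [0,0,0],
    [0,0,0],
  ],
)

```text
clock: 15.75
tcp_pos: [0.6057, -0.0932, 0.0495]
ee_rot: [0.519, 0.855, 0.001, -0.0]
contact_force: [1.2, 0.6, 0.9]
opening: 0.0001
grasp_force: 0.1
```

>>> send_rows(
  gripper=[1,1,1],
  translation=[
    [0,0,0.001],
    [0,0,0.002],
    [0,0,0.002],
  ],
  rotation=[
    [0,0,0],
    [0,0,0],
    [0,0,0],
  ],
)

```text
clock: 16.12
tcp_pos: [0.6058, -0.0932, 0.0476]
ee_rot: [0.519, 0.855, 0.001, -0.0]
contact_force: [0.4, 0.2, -0.8]
opening: 0.0001
grasp_force: 0.0
```

```bash
cat > lev.py <<'E'
from h import *
snap('scene'); z=np.load('scene.npz');P=pts('scene',z['d']);u=P@U;v=P@N+.362
m=(u>.515)&(u<.55)&(abs(v)<.008)&(P[...,2]>.06)&(P[...,2]<.1)
k=np.polyfit(u[m]-.554,P[...,2][m],1);print(m.sum(),'angle',-k[0],'z at hinge',k[1])
m=(u>.46)&(u<.485)&(abs(v)<.009)&(P[...,2]>.055)&(P[...,2]<.1);print('near tip',m.sum(),np.percentile(P[...,2][m],[10,50,90]))
print(get_obs()['contact_force'],get_obs()['tcp_pos'])
E
python3 lev.py
```

```text
162 angle -0.07779654537960368 z at hinge 0.07674265132816223
near tip 38 [0.06101473 0.07573735 0.0785199 ]
[0.90560001 0.45615596 0.26335958] [ 0.60588288 -0.09314102  0.04758159]
```

>>> send_rows(
  gripper=[1,1,1],
  translation=[
    [0,0,0.001],
    [0,0,0.002],
    [0,0,0.002],
  ],
  rotation=[
    [0,0,0],
    [0,0,0],
    [0,0,0],
  ],
)

```text
clock: 16.55
tcp_pos: [0.606, -0.0932, 0.0469]
ee_rot: [0.519, 0.855, 0.001, 0.0]
contact_force: [-3.4, 1.3, 11.3]
opening: 0.0
grasp_force: 5.2
```

```bash
python3 lev.py
```

```text
158 angle -0.06814621372352582 z at hinge 0.07631220031644162
near tip 34 [0.06149209 0.07460482 0.07634665]
[-3.44643195  1.11063402  9.60089569] [ 0.60595423 -0.0932056   0.04685075]
```

The force stop (about 11 N) shows the lever resting on the roller. One slight firm press, then straight up and away.

>>> send_rows(
  gripper=[1,1,1,1,1,1,1,1,1,1],
  translation=[
    [0,0,0.001],
    [0,0,0.001],
    [0,0,-0.005],
    [0,0,-0.03],
    [0,0,-0.07],
    [0,0,-0.12],
    [-0.05,0,-0.16],
    [-0.1,0,-0.16],
    [-0.15,0,-0.16],
    [-0.15,0,-0.16],
  ],
  rotation=[
    [0,0,0],
    [0,0,0],
    [0,0,0],
    [0,0,0],
    [0,0,0],
    [0,0,0],
    [0,0,0],
    [0,0,0],
    [0,0,0],
    [0,0,0],
  ],
)

```text
clock: 17.85
tcp_pos: [0.6762, -0.2301, 0.2049]
ee_rot: [0.52, 0.854, 0.0, 0.001]
contact_force: [0.7, -0.2, -0.4]
opening: 0.0
grasp_force: 0.0
```

```bash
python3 lev.py; python3 - <<'E'
from h import *
im2,_=snap('top');im=np.load('scene.npz')['im']
cv2.imwrite('pics/i.png',np.hstack([cv2.resize(im[130:310,230:410],(400,400)),cv2.resize(im2[170:330,260:420],(400,400))])[:,:,::-1])
P=pts('top',np.load('top.npz')['d']);u=P@U;v=P@N+.362
for a in np.arange(.47,.56,.01):
    m=(abs(u-a)<.004)&(abs(v)<.007)&(P[...,2]>.05); print(round(a,3),m.sum(),np.median(P[...,2][m]).round(4) if m.any() else '')
E
```

```text
162 angle -0.07028744430637729 z at hinge 0.07640125453393831
near tip 94 [0.07270355 0.07524311 0.07762235]
[-0.39879611  0.41930809  0.82766812] [ 0.67508751 -0.22778468  0.20468311]
0.47 40 0.0745
0.48 38 0.0739
0.49 38 0.0745
0.5 39 0.0743
0.51 39 0.0744
0.52 42 0.0749
0.53 41 0.074
0.54 39 0.0739
0.55 39 0.0741
0.56 1 0.0718
```

View pics/i.png

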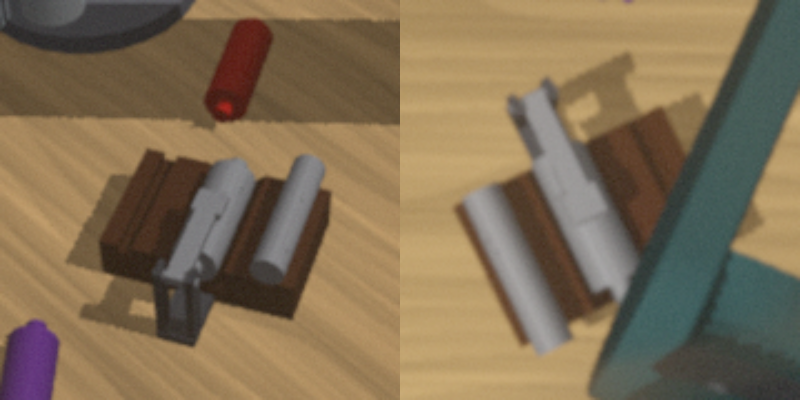

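The lever lies level along its length (about 74 mm) on the seated roller. The bar is still in its groove, and the arm is clear.

```bash
python3 -c "
from rig import *
print(finish_job())"
```

```text
the job is handed in; nothing more can be done
None
```

The roller was rolled into the vee and settled there by itself, the clamp lever was then pressed down until it rested level on it, and the bar is still parked; a first push at the wrong height pressed on the roller's top (about 10 N) before I backed off and repeated it lower. The job is handed in.

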